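# Start a slow charge

### The arm

A 6-joint arm with a two-finger parallel gripper is mounted at the origin on the work surface. World frame = base frame: x ahead of the robot, y to its left, z up, the work surface at z = 0. Lengths are in mm, angles in rad, forces in N, time in s.
With the tool pointing down it reaches from about 425 to 925 mm from the base axis. Payload 12.5 kg.
Tool frame: the origin (TCP) lies on the mounting face of the last link; the fingertips stand 173 mm ahead of it and the grasp point (between the pads) lies 155 mm ahead of it; z points along the fingers, x is the direction in which the jaws open and shut, and the axes are right-handed (so a half turn about z gives the same grasp; the last joint's range is limited). The gripper opens to 85 mm and grips with 20 to 120 N. Pads are 22 mm wide; open, the fingers measure 114 mm over their backs; the gripper's body (76 mm by 85 mm) begins 54 mm behind the grasp point. The pads swing forward as they close: fully open they stand 13 mm farther back than shut.
Start: joints at [-1.303, 0.491, 1.559, -0, 1.092, -0.106], TCP at [228.241, -581.834, 404.727] pointing down, gripper open.
Joint ranges: [-3.1, 3.1], [-0.84, 2.19], [0.05, 2.79], [-1.13, 4.28], [0.06, 2.93], [-2.69, 2.69]. Speed limits (rad/s): [2.22, 2.22, 2.79, 3.14, 3.14, 3.14].

### API

Orientations are given as a 3x3 rotation matrix whose columns are the frame's x, y, z axes.
In Python, from rig import robot, vision, find_in, outline_of, spot_point gives the robot as it stands.
- The arm moves only by the tool apply_moves, never from a script. Its argument "moves" is text: rows parted by semicolons, each of 5 numbers parted by spaces: the shift along the world's x, y, z in mm, then the turn about the world's z in rad, then the closure, from 0 (fully open) to 1 (shut). A call has 1 to 8 rows; each row shifts and turns the pose as measured when the row begins; what a row does not reach is not made up. A row lasts 1/8 s, in which the tool goes at most 62.5 mm and 10.7 degrees, less where a joint would pass 70% of its speed; a pose out of reach is approached as far as the arm can. A call with a gripper value outside its range is refused whole. The fingers move at their own pace and stop on an object; the grip force is fixed at half the most. Time passes only in rows, so rows that do not move let the fingers close. It gives the time, the measured TCP pose, the force and the opening at its end, in the units of the state.
- robot.read_state(): the state, without advancing time (a new reading comes with each control period).
- vision.read_camera(name): name is "scene" or "side" or "wrist"; returns a dict with "color" (400x640x3 uint8, red, green, blue), "vfov" (degrees; the focal length in pixels is half the picture's height over the tangent of half this angle, whatever the lens; pixels are square), "cx", "cy" (the principal point, pixels), "D" ([k1, k2, p1, p2, k3] as OpenCV has them; the pictures are not rectified), "position" and "rotation" of the camera in the world. Camera axes: x right, y down, z forward; pixel columns grow to the right and rows downward; lengths in mm; the calibration is good to about 2 mm. A picture is of the moment at which its call begins. There is no depth.
- robot.sign_off(): hands the job in, once; it reports no verdict.
Trained networks look in the newest picture that a camera, given by its name, has taken for a name from the list of things; names that differ only in an ending like _2 or _b are one class to them, and where a whole thing is asked for, a point or a joint stands for the part that bears it (a point fixed in the world has none). Each returns a list of dicts, best first, with "score" (0 to 1); they miss things now and then, are a little off and sometimes report something else, mostly with a low value. They report only what shows in the picture. A call takes as long as a camera call.
- find_in(camera, name): "at" ([column, row] in pixels, amid what is visible of it).
- outline_of(camera, name): "mask" (400x640 bool, what is visible of it) and "at" ([column, row] in pixels, amid what is visible of it).
- spot_point(camera, name): "at" ([column, row] in pixels: a listed point, or the origin of a listed thing).
The state is a dict: "time_s": time; "qpos": joint angles; "qd": joint speeds; "joint_torque": joint torques, N m; "tool_pos": TCP position; "tool_rot": TCP orientation; "contact_force": force on the tool from outside, world axes, zero at the start; "moment": the same for the moment, N m; "grip_width": opening from 0.0 (shut) to 1.0 (fully open).
Only numpy, scipy, OpenCV 4.12 (cv2) and the standard library are available. Lean on these libraries where they do the work, as an engineer would, in place of code of your own. Each camera call takes 0.05 s, during which the arm holds its last target. There are 200 camera calls.

### The job

Start a slow charge with closed fingers, grasping and lifting nothing: push the charger's raised flap down fully shut, then push the blue end of its rocker fully down, then press the green key fully down, hold it there for a moment and let it come up again. Work in that order, do not press the red key, and leave the lamp's switch and all the loose things around the charger as they are.

Things in the scene. Friction and masses are not known exactly. Their poses are not given: they have to be found in the camera images.
- charger: fixed sand-coloured battery charger, 190 mm deep (x), 210 mm wide (y); origin on the floor under its centre, +x to its back, +z up, turned by up to 0.4 rad. Front half: a deck 45 mm high with a rocker, a green and a red key in a row along y, 65 mm apart, 55 mm in front of the centre, their order changing. Back half: battery bay with hinged flap
- flap (a joint): angle of the charger's sand-coloured flap, rad: 0 = fully shut and level, grows as its front edge rises; starts 0.4 to 0.85; a stiff hinge (0.12 N m) that stays where it is left
- flap_hinge (a point): point on the upper face of the flap at its hinge line, middle of the width; the hinge runs along the charger's y at its back, 85 mm behind the charger's centre; flap 200 mm wide, 6 mm thick, reaching 85 mm forward from the hinge; its upper face is 68 mm above the floor when shut
- flap_middle (a point): point on the upper (outer) face of the flap, 45 mm from the hinge, mid width; moves with the flap
- rocker (a joint): tilt of the rocker, rad: -0.2 = blue end fully up, +0.2 = blue end fully down (end stops); starts at -0.2 to -0.14, stays where it is left, 0.04 N m friction. Cap 60 mm long along the charger's x, 28 mm wide, pivot at its middle, in a black frame 66 by 36 x 10 mm; the front end (charger -x) is blue, the back end white
- rocker_blue_end (a point): point on top of the rocker's blue front end, 24 mm in front of the pivot (the end edge is 6 mm further on); moves with the rocker, about 65 mm to 75 mm above the floor
- rocker_middle (a point): point on top of the rocker over its pivot, 70 mm above the floor
- green_key (a joint): travel of the round green start key, m: 0 = up, 0.006 = fully down, straight down; springs back, 4 N to push fully down
- green_key_top (a point): centre of the top face of the green key, 30 mm across, 67 mm above the floor when up, 10 mm above its black collar (46 mm across); sinks with the key
- red_key (a joint): travel of the round red cancel key, m: 0 = up, 0.006 = down; same form and spring as the green key; not to be pressed
- red_key_top (a point): centre of the top face of the red key, 30 mm across
- lamp_switch (a joint): toggle switch on the lamp's base, rad, 0 at the start, up to 0.65; to be left alone
- lamp: white plastic desk lamp, fixed, round base 140 mm across, 350 mm tall; origin under the centre of its base
- jar: loose small glass jar with a steel screw-top lid, 52 mm across, 75 mm tall, standing beside the charger; origin under its centre
- pack: loose grey battery pack, 55 x 38 x 22 mm, lying beside the charger; origin under its centre
- tray: loose shallow stainless steel tray, 200 x 110 x 16 mm; origin under its centre
- pick: loose blue silicone cleaning pick, 121 mm long, 9 mm thick, lying in the tray; origin at its underside
- mug: loose blue mug, 76 mm across, 85 mm tall; origin under its centre
- speaker: loose grey speaker, 70 x 90 x 70 mm; origin under its centre

How it is judged:
By the outcome, as a careful person would: the job done as asked, in the order asked, and still so for the second after the job is handed in, with the robot touching nothing.
It also fails if it takes over 48 s, if anything falls off the work surface, if the arm or the gripper's body presses on something with over 40 N, if the wrist force passes 120 N, or if a joint passes its speed limit or range.

## Working session

There is one attempt and no reset: what is moved stays moved. The work goes in short steps, Python scripts to look and compute and a tool call to move; the robot and the scene stay as the last step left them, time stands still between calls to the robot, and variables do not carry over. Pictures are saved under pics/ and viewed, about 8 in all and at most 12, crops included, and the job is handed in when it is done.

Besides the shell and the picture viewer there is one more tool, called after ">>>" as name(argument=value, ...) on one line, values as JSON. apply_moves: Moves the arm, as the interface text tells. Its arguments: {"type":"object","properties":{"moves":{"type":"string"}},"required":["moves"]}

```bash
mkdir -p pics; cat > h.py <<'E'
import numpy as np, cv2
from rig import robot, vision, find_in, outline_of, spot_point
def K(c):
    f=200/np.tan(np.radians(c["vfov"])/2); return np.array([[f,0,c["cx"]],[0,f,c["cy"]],[0,0,1.]])
def ray(c,p):
    u=cv2.undistortPoints(np.array([[p]],float),K(c),np.array(c["D"],float))[0,0]
    d=np.array(c["rotation"])@np.array([u[0],u[1],1]); return np.array(c["position"]),d/np.linalg.norm(d)
def at_z(c,p,z):
    o,d=ray(c,p); return o+d*(z-o[2])/d[2]
def tri(rs):
    A=sum(np.eye(3)-np.outer(d,d) for o,d in rs); b=sum((np.eye(3)-np.outer(d,d))@o for o,d in rs)
    x=np.linalg.solve(A,b); return x,[np.linalg.norm((np.eye(3)-np.outer(d,d))@(x-o)) for o,d in rs]
def proj(c,X):
    R=np.array(c["rotation"]); t=-R.T@np.array(c["position"])
    return cv2.projectPoints(np.atleast_2d(np.array(X,float)),cv2.Rodrigues(R.T)[0],t,K(c),np.array(c["D"],float))[0][:,0]
E
cat > look.py <<'E'
from h import *
np.set_printoptions(precision=1,suppress=True)
cams={n:vision.read_camera(n) for n in("scene","side")}
for n,c in cams.items():
    cv2.imwrite(f"pics/{n}0.png",c["color"][...,::-1]); print(n,c["position"],np.array(c["rotation"])[:,2],c["vfov"])
for p in["rocker_middle","rocker_blue_end","green_key_top","red_key_top","flap_middle","flap_hinge","charger","lamp","jar","pack","mug","speaker","tray"]:
    r=[]
    for n,c in cams.items():
        s=spot_point(n,p)
        if s: r.append(ray(c,s[0]["at"])); print(p,n,np.array(s[0]["at"]),round(s[0]["score"],2),end=" ")
    if len(r)==2: x,e=tri(r); print(x,np.array(e))
    else: print()
print(robot.read_state()["tool_rot"])
E
python3 look.py
```

```text
scene [1074.   511.3  915.2] [-0.5 -0.5 -0.8] 55.57260685166775
side [ -48.   694.2 1102. ] [ 0.4 -0.5 -0.7] 55.028787018285534
rocker_middle scene [350.2 198.4] 0.71 rocker_middle side [324.1 207.3] 0.53 [494.2  22.1  62.2] [2.1 2.1]
rocker_blue_end scene [352.3 195.4] 0.75 rocker_blue_end side [324.8 207.4] 0.7 [487.6  25.1  71.3] [0.8 0.8]
green_key_top scene [361.6 211.3] 0.45 green_key_top side [307. 213.] 0.61 [515.9  86.4  73.1] [0.9 0.9]
red_key_top scene [336.1 189.7] 0.58 red_key_top side [335.4 197.5] 0.54 [494.6 -38.3  59.3] [5.1 5.1]
flap_middle scene [325.4 211.6] 0.56 flap_middle side [304.4 186.3] 0.87 [596.2  16.2  88.4] [5.6 5.6]
flap_hinge scene [310.5 224. ] 0.73 flap_hinge side [294.8 188.3] 0.87 [641.8   9.9  52.6] [5.7 5.7]
charger scene [337.  225.2] 0.97 charger side [310.4 209.8] 0.79 [557.6  26.4  -2.8] [4.9 4.9]
lamp side [413.3 143.2] 0.71 
jar scene [361.9 261.8] 0.74 jar side [272.3 225.9] 0.69 [606.5 171.8   2.7] [1.5 1.5]
pack scene [307.3 190.9] 0.53 pack side [343.8 193.4] 0.62 [ 522.  -136.3   -9.5] [3.8 3.8]
mug scene [398.6 333.1] 0.89 mug side [215.5 247.6] 0.88 [691.8 365.4  -8.9] [4.8 4.8]
speaker scene [222.7 170.9] 0.76 speaker side [355.1 138.2] 0.75 [ 673.1 -397.3   16.9] [0.2 0.2]
tray scene [507.4 296.6] 0.83 
[[ 0.4 -0.9  0. ]
 [-0.9 -0.4 -0. ]
 [ 0.   0.  -1. ]]
```

```bash
python3 -c "
import cv2,numpy as np
a=cv2.imread('pics/scene0.png');b=cv2.imread('pics/side0.png')
f=lambda i,x,y:cv2.resize(i[y:y+150,x:x+200],None,fx=4,fy=4,interpolation=cv2.INTER_CUBIC)
cv2.imwrite('pics/sc.png',f(a,250,130));cv2.imwrite('pics/si.png',f(b,230,110))"
```

```text
(no output)
```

View pics/sc.png

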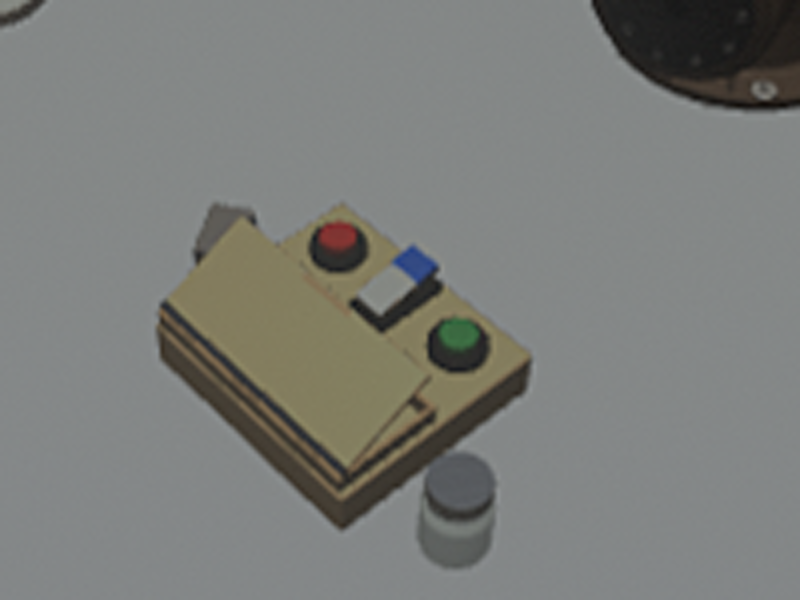

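View pics/si.png

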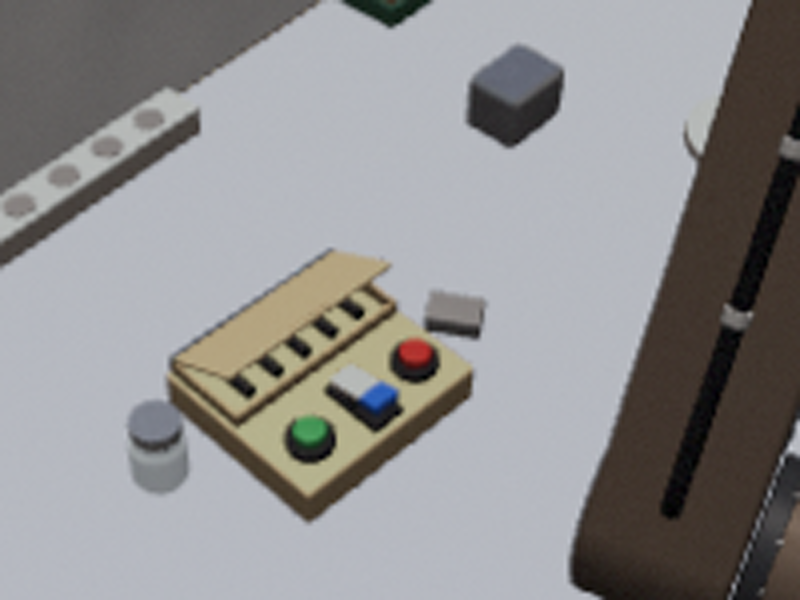

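The scene and side crops show green key at local +y, rocker in the middle, red at −y, with the flap raised, the jar to the left and the pack to the right. I fit the pose from the corners I picked.

```bash
cat > fit.py <<'E'
from h import *
from scipy.optimize import least_squares
np.set_printoptions(precision=2,suppress=True)
S={n:vision.read_camera(n) for n in("scene","side")}
obs=[("scene",(459,332),(-55,65,67)),("scene",(338,236),(-55,-65,67)),("scene",(530,357),(-95,105,45)),("scene",(343,204),(-95,-105,45)),("scene",(342,528),(95,105,0)),
("scene",(163,303),("f",0,-100)),("scene",(350,470),("f",0,100)),("scene",(240,220),("f",85,-100)),("scene",(430,378),("f",85,100)),
("side",(310,430),(-55,65,67)),("side",(416,350),(-55,-65,67)),("side",(310,520),(-95,105,0)),("side",(471,375),(-95,-105,45)),("side",(308,494),(-95,105,45)),
("side",(172,358),("f",0,100)),("side",(238,372),("f",85,100)),("side",(390,265),("f",85,-100)),("side",(330,250),("f",0,-100))]
off={"scene":(250,130),"side":(230,110)}
def W(q,l):
    if l[0]=="f": l=(85-l[1]*np.cos(q[3]),l[2],68+l[1]*np.sin(q[3]))
    c,s=np.cos(q[2]),np.sin(q[2]); return [q[0]+c*l[0]-s*l[1],q[1]+s*l[0]+c*l[1],l[2]]
def res(q): return np.concatenate([proj(S[n],W(q,l))[0]-(np.array(off[n])+(np.array(p)+.5)/4-.5) for n,p,l in obs])
r=least_squares(res,[557,26,0,.6],loss="soft_l1"); q=r.x
print(q); print(res(q).reshape(-1,2))
for k,l in dict(green=(-55,65,67),red=(-55,-65,67),rock=(-55,0,70),blue=(-79,0,74),flapedge=(*"f",85,0),flapmid=(*"f",45,0),hinge=(*"f",0,0),shutfront=(0,0,68)).items(): print(k,np.array(W(q,l)))
c=vision.read_camera("wrist"); cv2.imwrite("pics/w0.png",c["color"][...,::-1]); print(robot.read_state()["time_s"])
E
python3 fit.py
```

```text
[561.3   24.43  -0.07   0.43]
[[-0.2  -0.03]
 [-0.29 -0.45]
 [ 1.02 -0.74]
 [-0.72 -0.68]
 [-0.15  2.17]
 [ 0.26 -0.5 ]
 [-0.52 -0.17]
 [ 0.55 -0.89]
 [ 0.69 -0.62]
 [-0.45 -0.92]
 [-0.85 -0.72]
 [-0.66  1.41]
 [ 0.67 -2.8 ]
 [-0.26  0.27]
 [-0.29  0.16]
 [-2.79  2.08]
 [ 0.22 -0.45]
 [ 0.36 -0.5 ]]
green [510.7   92.91  67.  ]
red [502.14 -36.8   67.  ]
rock [506.42  28.06  70.  ]
blue [482.47  29.64  74.  ]
flapedge [569.16  23.91 103.73]
flapmid [605.37  21.52  86.92]
hinge [646.12  18.84  68.  ]
shutfront [561.3   24.43  68.  ]
1.55
```

```bash
python3 - <<'E'
from h import *
c=vision.read_camera("scene");s=vision.read_camera("side")
print(at_z(s,[413.3,143.2],0),at_z(c,[252,130],10))
for n in("scene","side","wrist"):
    for f in find_in(n,"lamp")[:2]+find_in(n,"lamp_switch")[:1]: print(n,f)
a,b=c["color"],s["color"]
cv2.imwrite("pics/both.png",cv2.resize(np.vstack([a,b]),None,fx=.75,fy=.75,interpolation=cv2.INTER_AREA)[...,::-1])
E
```

```text
[ 474.31998584 -560.70415626    0.        ] [ 461.94837078 -508.02863739   10.        ]
scene {'at': [232.6, 106.8], 'score': 0.63}
side {'at': [415.2, 88.1], 'score': 0.57}
wrist {'at': [377.1, 10.4], 'score': 0.61}
```

View pics/both.png

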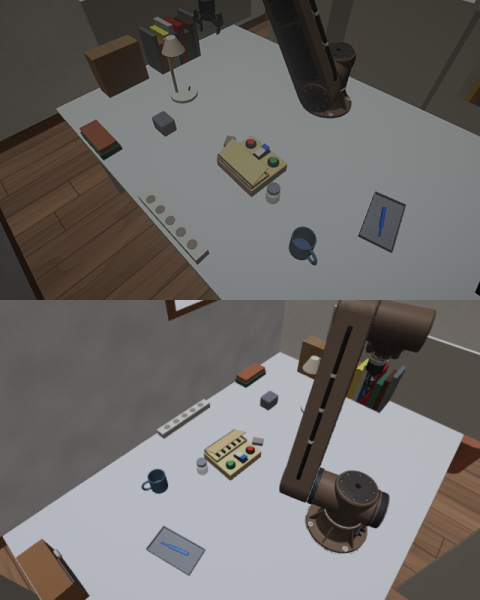

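The lamp stands near (474, −540). I go +y first, at the starting height, to stay clear of it, then over to the charger, closing the fingers and turning about −0.44 rad.

>>> apply_moves(moves="0 55 0 -0.06 1;0 55 0 -0.06 1;0 55 0 -0.06 1;35 50 0 -0.06 1;35 50 0 -0.06 1;35 50 0 -0.06 1;35 50 0 -0.06 1;35 50 0 -0.02 1")

```text
time_s: 2.95
tool_pos: [403.9, -157.0, 405.1]
tool_rot: [[-0.089, -0.996, 0.003], [-0.996, 0.089, -0.004], [0.003, -0.003, -1.0]]
contact_force: [1.3, -0.7, -0.2]
grip_width: 0.001
```

>>> apply_moves(moves="36 36 0 0.01 1;36 36 0 0.01 1;36 36 0 0 1;36 36 0 0 1;33 36 -30 0 1;0 0 -50 0 1;0 0 -20 0 1;0 0 0 0 1")

```text
time_s: 3.95
tool_pos: [587.6, 34.9, 303.5]
tool_rot: [[-0.061, -0.998, 0.008], [-0.998, 0.061, -0.004], [0.004, -0.009, -1.0]]
contact_force: [-0.9, 0.7, 0.1]
grip_width: -0.002
```

```bash
cat > pic.py <<'E'
import sys
from h import *
t=sys.argv[1]
out=[]
for n in ("scene","side"):
    c=vision.read_camera(n); x,y=(270,120) if n=="scene" else (250,130)
    out.append(cv2.resize(c["color"][y:y+120,x:x+130],None,fx=3,fy=3,interpolation=cv2.INTER_CUBIC))
cv2.imwrite(f"pics/{t}.png",np.hstack(out)[...,::-1])
s=robot.read_state(); print(s["time_s"],s["tool_pos"],s["contact_force"])
E
python3 pic.py above
```

```text
4.05 [587.79992472  34.6569075  305.22081631] [ 0.56740103 -0.96357874 -0.21047784]
```

View pics/above.png

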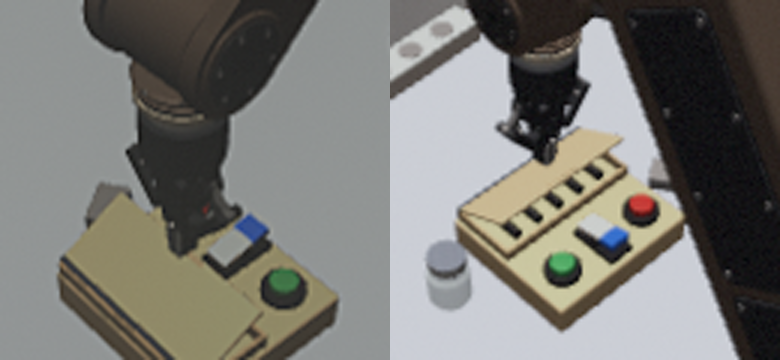

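The fingertip stands just above the flap's front strip in both views. Now I push down.

>>> apply_moves(moves="-6 -10 -15 0 1;0 0 -12 0 1;0 0 -10 0 1;0 0 -8 0 1;0 0 -8 0 1;0 0 -4 0 1;0 0 0 0 1")

```text
time_s: 4.92
tool_pos: [582.8, 24.6, 250.3]
tool_rot: [[-0.062, -0.998, 0.019], [-0.998, 0.062, -0.005], [0.004, -0.019, -1.0]]
contact_force: [-0.8, 0.0, 0.2]
grip_width: 0.002
```

>>> apply_moves(moves="0 0 -4 0 1;0 0 -3 0 1;0 0 -3 0 1;0 0 0 0 1")

```text
time_s: 5.42
tool_pos: [582.7, 24.7, 241.4]
tool_rot: [[-0.062, -0.998, 0.02], [-0.998, 0.062, -0.005], [0.004, -0.02, -1.0]]
contact_force: [-3.1, -0.5, 5.7]
grip_width: -0.001
```

>>> apply_moves(moves="0 0 -2 0 1;0 0 0 0 1")

```text
time_s: 5.68
tool_pos: [582.5, 24.8, 241.7]
tool_rot: [[-0.062, -0.998, 0.022], [-0.998, 0.062, -0.005], [0.004, -0.022, -1.0]]
contact_force: [0.4, -0.7, -0.4]
grip_width: 0.002
```

>>> apply_moves(moves="0 0 -4 0 1")

```text
time_s: 5.8
tool_pos: [582.5, 24.8, 240.4]
tool_rot: [[-0.062, -0.998, 0.023], [-0.998, 0.062, -0.006], [0.004, -0.024, -1.0]]
contact_force: [-19.6, 0.7, 63.3]
grip_width: 0.001
```

>>> apply_moves(moves="0 0 -6 0 1")

```text
time_s: 5.92
tool_pos: [582.1, 24.9, 239.8]
tool_rot: [[-0.062, -0.998, 0.026], [-0.998, 0.061, -0.006], [0.004, -0.026, -1.0]]
contact_force: [-32.4, 0.2, 97.2]
grip_width: -0.004
```

>>> apply_moves(moves="0 0 30 0 1;0 0 30 0 1;-50 2 0 0 1;-50 3 0 0 1;-12 1 -20 0 1;0 0 0 0 1")

```text
time_s: 6.68
tool_pos: [467.4, 31.0, 283.2]
tool_rot: [[-0.062, -0.998, 0.034], [-0.998, 0.062, -0.007], [0.004, -0.034, -0.999]]
contact_force: [0.3, -0.5, 0.6]
grip_width: 0.003
```

```bash
python3 pic.py rock; python3 -c "
from h import *
print(robot.read_state()['tool_rot'])"
```

```text
6.775 [468.54268095  30.87264913 284.016347  ] [-0.58587425  0.93159366  0.28559315]
[[-0.06192137 -0.99743262  0.03597093]
 [-0.99807098  0.06171878 -0.00671637]
 [ 0.00447905 -0.03631742 -0.99933027]]
```

View pics/rock.png

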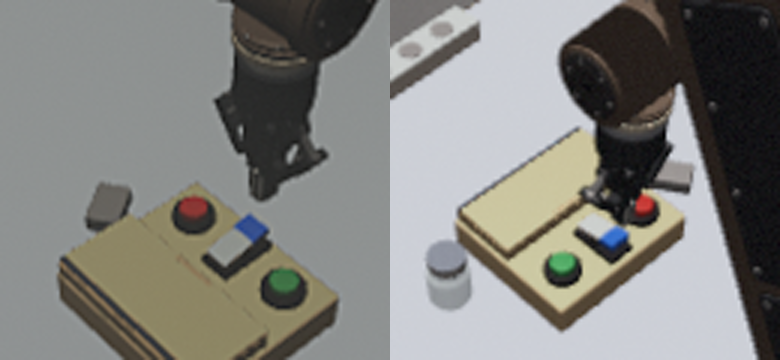

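Flap is level and shut in both views; the fingertip is over the blue end. Pushing it down now.

>>> apply_moves(moves="3 0 -15 0 1;0 0 -12 0 1;0 0 -6 0 1;0 0 -4 0 1;0 0 -3 0 1;0 0 -3 0 1;0 0 -2 0 1")

```text
time_s: 7.65
tool_pos: [472.8, 30.8, 238.2]
tool_rot: [[-0.062, -0.997, 0.037], [-0.998, 0.062, -0.007], [0.005, -0.038, -0.999]]
contact_force: [-13.7, 0.1, 49.3]
grip_width: -0.003
```

>>> apply_moves(moves="0 0 20 0 1;0 0 20 0 1;16 32 0 0 1;16 31 0 0 1;0 0 0 0 1")

```text
time_s: 8.28
tool_pos: [506.3, 95.1, 281.3]
tool_rot: [[-0.063, -0.997, 0.045], [-0.998, 0.063, -0.007], [0.004, -0.045, -0.999]]
contact_force: [0.1, 0.1, -0.4]
grip_width: -0.001
```

```bash
python3 pic.py green; python3 -c "
from h import *
s=robot.read_state();print(s['tool_rot'],s['tool_pos']+173*np.array(s['tool_rot'])[:,2])"
```

```text
8.375 [505.46997677  93.75511784 281.05828019] [-0.32957121  0.42558143  0.28389418]
[[-0.06446026 -0.99699773  0.04289979]
 [-0.99791081  0.06421279 -0.00712324]
 [ 0.00434714 -0.04326933 -0.99905399]] [512.89163958  92.52279646 108.22194054]
```

View pics/green.png

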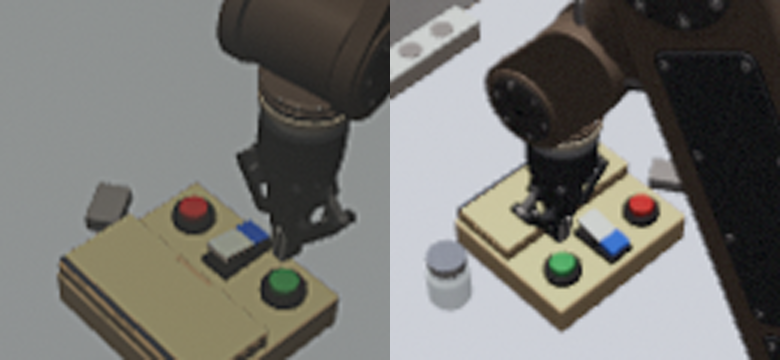

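Rocker's blue end is down and the fingertip is over the green key. Press it.

>>> apply_moves(moves="-2 0 -18 0 1;0 0 -12 0 1;0 0 -5 0 1;0 0 -4 0 1;0 0 -4 0 1;0 0 -3 0 1")

```text
time_s: 9.12
tool_pos: [502.9, 91.4, 234.3]
tool_rot: [[-0.067, -0.997, 0.044], [-0.998, 0.067, -0.007], [0.004, -0.044, -0.999]]
contact_force: [-3.9, 1.3, 12.6]
grip_width: -0.002
```

>>> apply_moves(moves="0 0 -2 0 1;0 0 -1 0 1;0 0 -1 0 1")

```text
time_s: 9.5
tool_pos: [502.4, 91.5, 234.2]
tool_rot: [[-0.066, -0.997, 0.047], [-0.998, 0.066, -0.007], [0.004, -0.047, -0.999]]
contact_force: [-4.9, -1.1, 14.7]
grip_width: -0.001
```

>>> apply_moves(moves="0 0 -2 0 1;0 0 -2 0 1;0 0 -2 0 1;0 0 -2 0 1")

```text
time_s: 10.0
tool_pos: [501.5, 91.6, 233.7]
tool_rot: [[-0.065, -0.996, 0.053], [-0.998, 0.065, -0.008], [0.004, -0.053, -0.999]]
contact_force: [-8.5, -1.0, 32.5]
grip_width: -0.004
```

>>> apply_moves(moves="0 0 15 0 1;0 0 40 0 1;0 0 50 0 1;0 0 50 0 1;-10 -50 0 0 1;-10 -50 0 0 1;-10 -50 0 0 1;0 0 0 0 1")

```text
time_s: 11.0
tool_pos: [469.8, -61.7, 395.7]
tool_rot: [[-0.062, -0.996, 0.06], [-0.998, 0.061, -0.009], [0.006, -0.06, -0.998]]
contact_force: [-0.2, -0.3, -0.2]
grip_width: -0.0
```

```bash
python3 pic.py end; python3 look.py | grep -E "rocker|green|jar|pack|flap"
```

```text
11.1 [470.27940307 -59.59282893 395.65150966] [-0.23945246  0.35057717 -0.79056242]
rocker_middle scene [351.5 197.7] 0.57 rocker_middle side [323.4 202.7] 0.47 [499.1  26.4  80. ] [7.9 7.9]
rocker_blue_end scene [355.8 196.5] 0.42 rocker_blue_end side [326.2 208.2] 0.68 [481.1  29.7  70.5] [5.5 5.5]
green_key_top scene [362.8 210.5] 0.62 green_key_top side [305.1 214.3] 0.57 [515.4  93.1  77.2] [2.8 2.8]
flap_middle scene [325.6 213.8] 0.72 flap_middle side [307.9 191.4] 0.74 [586.7   7.6  61.9] [4.9 4.9]
flap_hinge scene [313.8 222.9] 0.71 flap_hinge side [295.7 186.5] 0.86 [636.7  14.4  63.8] [0.6 0.6]
jar scene [362.8 261.7] 0.79 jar side [271.1 228.1] 0.54 [604.5 176.5   0.6] [2.1 2.1]
pack scene [305.  191.8] 0.47 pack side [342.7 190.7] 0.55 [ 531.5 -138.9   -5.7] [1.6 1.6]
```

View pics/end.png

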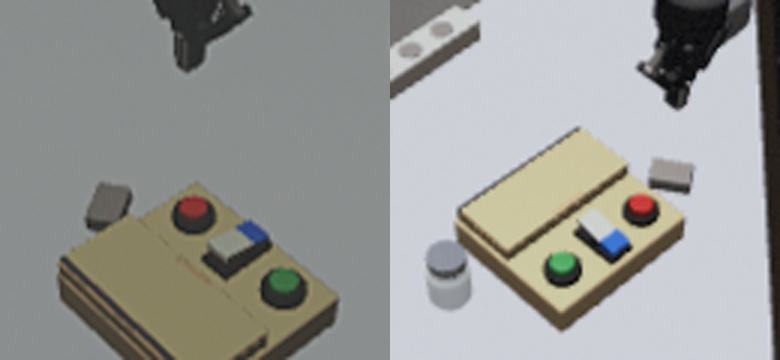

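The flap is level, the rocker's blue end is down, the green key is up again, and the jar and pack haven't moved. The arm is clear, so I'm handing in.

```bash
python3 -c "
from rig import robot
print(robot.sign_off())"
```

```text
the job is handed in; nothing more can be done
None
```

The slow charge is started. With closed fingers I pushed the flap shut, then the rocker's blue end down, then pressed the green key for about a second and let it come up. I handed in at about 12 s of the 48 s allowed.

- **Flap:** it met a hard stop at its shut height of about 68 mm and looks level in both views. The second shut push was harder than planned: the wrist force read 97 N, below the 120 N limit.
- **Rocker:** the blue end stopped at about 65 mm with 49 N, which fits its end stop. The last views show it down.
- **Green key:** it bottomed out at about 61 mm with up to 32 N, against a 4 N spring. It looks up again in the last views.
- **Untouched things:** the red key, jar and pack look unchanged in the last views. The arm stayed clear of the lamp, but I did not check the lamp switch, tray, mug or speaker at the end.
- **Disagreements:** the point detector placed several charger points up to about 15 mm off the fitted pose. I relied on the fit and the contact heights instead.

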